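Park the swing-arm lens and hold a stub carousel home on its pin

TASK

Clear the inspection stand: lift the sprung index plunger on the lens arm, swing the lens off the seat round to its parked stop and let the plunger drop home there. Then take the round stub carousel from the mat by its knob, work it over the locating pin hidden beneath it until it drops on, and press it flat and fully down onto the rim of the sprung seat. Finish while still gripping the knob and pressing the carousel home, so that the side screw can be tightened, and leave the other things on the bench alone.

Things in the scene. Friction and masses are not known exactly. Their poses are not given: they have to be found in the camera images.
- stand: fixed inspection stand: cream base plate 235 x 285 x 22 mm with a round black seat and, beside it, a post (axis at x 50, y -135 mm in the stand's frame) with the swing-arm lens. Origin: on the seat's vertical axis at bench level; z up. A small black-headed clamp screw sticks out of the seat's side towards -x, 31 mm up, to 65 mm from the axis.
- seat_pin (a point): tip of the brass locating pin, on the seat's axis, 50 mm above the bench: 4 mm above the sprung plate at rest, 10 mm above the rim. Pin diameter 9 mm with a tapered nose: the top 4.5 mm narrows to 3 mm across, so it guides a bore that is up to about 3 mm off.
- seat_rim (a point): centre of the flat top of the seat's fixed black ring, 94 mm outside diameter, 40 mm above the bench: the carousel's underside must end on it. Inside the ring a steel sprung plate, 72 mm diameter, stands 6 mm above the rim at rest, with a hole round the fixed brass pin.
- seat (a joint): how far the sprung plate is pushed down, m: 0 at rest, 0.006 when flush with the rim. It pushes back with 5 N at first and 10.5 N when flush: the carousel's weight does not move it, and if let go it lifts the carousel again.
- lens_pivot (a point): point on the vertical axis about which the lens arm swings, 140 mm above the bench (post and hub themselves end at 116 mm; hub 36 mm diameter).
- lens_arm (a joint): angle of the lens arm, rad: 0 with the lens over the seat (start), 1.92 (110 degrees) at the parked stop; grows clockwise seen from above. Index holes at 0 and 1.92 in a grey flange (53 mm radius) under the arm; end stops 0.06 rad beyond. It turns with slight friction and stays where left; with the plunger down in a hole it is locked, with about 0.02 rad of play.
- lens_centre (a point): centre of the round lens (ring 80 mm diameter, 14 mm thick, between 94 and 108 mm above the bench), 144 mm from the pivot; it hangs over the seat until swung away.
- plunger_grip (a point): middle of the plunger's black knob with a thin red band: an upright cylinder 20 mm diameter, 30 mm tall, 122 to 152 mm above the bench when down; this point is 12 mm below its top, 140 mm up. It sits on the arm 44 mm from the pivot, rises with the plunger and spins freely on its spindle. The highest part of the arm below it is at 114 mm.
- plunger (a joint): height of the plunger, m: 0 home in a hole, 0.011 fully raised. Its tip leaves the hole at 0.007, so lift it 8 to 10 mm before swinging. Its spring pushes it down with 3 N at first and 5 N when raised; between the holes it rides on the flange at 0.007, and, let go, it drops into the parked hole when the arm is within about 0.04 rad of it.
- carousel: loose specimen carousel, about 0.17 kg: aluminium disc 84 mm diameter, 10 mm thick, with six 12.7 mm specimen stubs on top (to 14 mm), a central hub 26 mm diameter to 16 mm and on it an upright black knob; 50 mm tall. Origin: centre of its underside, where a blind bore 11 mm diameter, 13.5 mm deep opens downward; z up. Round: its yaw does not matter. Starts upright on the mat.
- knob_grip (a point): on the carousel's axis, 38 mm above its underside: where to grip its knob (16 mm diameter, from 16 to 50 mm above the underside, blue band near the top).
- mat: fixed dark blue work mat 180 x 170 mm, 2 mm thick, on which the carousel starts; origin under its centre.
- tweezers: loose steel tweezers 120 mm long, 9 mm high, on the mat beside the carousel; leave alone.
- petri: loose stack of two clear dishes with tan medium, 90 mm diameter, 31 mm tall; leave alone.
- oil: small loose amber bottle, 34 mm diameter, 75 mm tall; leave alone.
- jar: loose white jar with a blue band, 78 mm diameter, 64 mm tall; leave alone.
- slidebox: loose green slide box 98 x 86 x 34 mm; leave alone.
- mouse: loose grey computer mouse about 64 mm across, 34 mm tall; leave alone.
- stubbox: loose clear box of spare stubs 75 x 55 x 28 mm; leave alone.

How it is judged:
On the way, in this order (a step that is already met when the one before it is completed fails the run):
1. the index plunger is lifted out of its hole with the lens still over the seat (value of joint plunger above 0.0068 m and value of joint lens_arm below 0.3 rad), for 0.05 s.
2. the lens arm is at its parked stop and the plunger has dropped home (value of joint lens_arm between 1.88 and 1.96 rad and value of joint plunger below 0.002 m), for 0.2 s.
3. the carousel has dropped on over the pin (horizontal distance between carousel and seat_pin below 0.0025 m and z of carousel in the frame of stand below 0.048 m), for 0.05 s.
At the end, for the whole second after the job is handed in: Through the last second: fingers on the knob (over 3 N), carousel within 2.5 mm of the pin axis, underside within 1.5 mm of the rim, level within 0.04 rad, sprung plate down over 4.5 mm, still; lens arm parked (1.92 +- 0.04 rad), plunger home (under 2 mm) (all of step 2 and horizontal distance between carousel and seat_pin below 0.0025 m and z of carousel in the frame of stand below 0.0415 m and angle between carousel's own z axis and vertical below 0.04 rad and value of joint seat above 0.0045 m and contact force between the fingers and carousel above 3 N and linear speed of carousel below 0.02 m/s); the arm keeps its last pose, push and grip.
It fails at once if a bystander on the bench was moved by more than 15 mm (distance of any of tweezers, petri, oil, jar, slidebox, mouse, stubbox from where it was at the start of the episode above 0.015 m).
It fails at once if the carousel with its specimens was tipped over (angle between carousel's own z axis and vertical above 0.6 rad).
It also fails if it takes over 54 s, if anything falls off the work surface, if the arm or the gripper's body presses on something with over 40 N, if the wrist force passes 120 N, or if a joint passes its speed limit or range.

ROBOT

A 7-joint arm with a two-finger parallel gripper is mounted at the origin on the work surface. World frame = base frame: x ahead of the robot, y to its left, z up, the work surface at z = 0. Lengths are in m, angles in rad, forces in N, time in s.
With the tool pointing down it reaches from about 0.425 to 0.925 m from the base axis. Payload 6.8 kg.
Tool frame: the origin (TCP) lies at the very end of the fingers, on their centre line; the grasp point (between the pads) lies 19 mm behind it; z points along the fingers, y is the line along which they close (so a half turn about z gives the same grasp; the last joint's range is limited). The gripper opens to 85 mm and grips with 20 to 120 N. Pads are 22 mm wide; open, the fingers measure 114 mm over their backs; the gripper's body (76 mm by 85 mm) begins 54 mm behind the grasp point. The pads swing forward as they close: fully open they stand 13 mm farther back than shut.
Start: joints at [-1.387, 0.477, 0.022, 1.555, -0.011, 1.109, -0.083], TCP at [0.194, 0.646, 0.231] pointing down, gripper open.
Joint ranges: [-2.96, 2.96], [-0.34, 2.1], [-1.41, 1.46], [0.24, 2.44], [-1.37, 4.51], [0.17, 1.92], [-2.96, 2.96]. Speed limits (rad/s): [2.39, 2.39, 3.14, 3.14, 3.14, 3.14, 3.14].

INTERFACE

Orientations are given as a unit quaternion [w, x, y, z].
In Python, from station import bot gives the robot as it stands. The module is installed in compiled form; this text tells all that it offers.
- The arm moves only by the shell command python3 -m jog 'ROWS' [OPENING] [FORCE]. ROWS is JSON, a list of rows, each a list of 4 numbers: the shift along the tool's x, y, z in cm, then the turn about the tool's z in rad. In form: [[x, y, z, spin], ...]. A call has 1 to 20 rows; each row is the pose to reach, as a shift and turn from the pose commanded when the call began, along the tool's axes at that moment; what a row does not reach only later rows make up. A row lasts 1/12 s, in which the tool goes at most 41.7 mm and 7.16 degrees, less where a joint would pass 70% of its speed; a pose out of reach is approached as far as the arm can. A call with a gripper value outside its range is refused whole. OPENING is the closure, from -1 (fully open) to 1 (shut), set as the call begins (- or left out, the last holds). The fingers move at their own pace and stop on an object; FORCE is the grip in N (left out, the last holds). Time passes only in rows, so rows that repeat a pose let the fingers close. It gives the time, the measured TCP pose, the force, the opening and the grip force at its end, in the units of the state.
- bot.get_obs(): the state, without advancing time (a new reading comes with each control period).
- bot.read_camera(name): name is "scene" or "top"; returns a dict with "pixels" (480x640x3 uint8, red, green, blue), "depth" (480x640 float32, m along the optical axis (not along the pixel's ray), 0 where there is no reading), "fovy" (degrees; the focal length in pixels is half the picture's height over the tangent of half this angle, whatever the lens; pixels are square), "cx", "cy" (the principal point, pixels), "distortion" ([k1, k2, p1, p2, k3] as OpenCV has them; the pictures are not rectified), "pose" (4x4, takes a point from camera to world coordinates). Camera axes: x right, y down, z forward; pixel columns grow to the right and rows downward; lengths in m; the calibration is good to about 2 mm. A picture is of the moment at which its call begins.
- bot.hand_in(): hands the job in; it is judged then, once.
The state is a dict: "t": time; "q": joint angles; "joint_vel": joint speeds; "joint_torque": joint torques, N m; "eef_pos": TCP position; "tool_rot": TCP orientation; "contact_force": force on the tool from outside, world axes, zero at the start; "torque": the same for the moment, N m; "gripper_width": opening from 0.0 (shut) to 1.0 (fully open); "grasp_force": force on a finger pad.
Only numpy, scipy, OpenCV 4.12 (cv2) and the standard library are available. Lean on these libraries where they do the work, as an engineer would, in place of code of your own. Each camera call takes 0.05 s, during which the arm holds its last target. There are 200 camera calls.

## Working session

There is one attempt and no reset: what is moved stays moved. The work goes in short steps, Python scripts to look and compute and a shell command to move; the robot and the scene stay as the last step left them, time stands still between calls to the robot, and variables do not carry over. Pictures are saved under pics/ and viewed, at most 10 in all, crops included, and the job is handed in when it is done.

```bash
mkdir -p pics
cat > h.py <<'E'
import numpy as np, cv2, pickle
from station import bot
def cam(n):
    c=bot.read_camera(n); p=c["pixels"]; f=p.shape[0]/2/np.tan(np.radians(c["fovy"])/2)
    c["K"]=np.array([[f,0,c["cx"]],[0,f,c["cy"]],[0,0,1]]); c["d"]=np.array(c["distortion"],float); c["pose"]=np.array(c["pose"]); return c
def rays(c,uv):
    n=cv2.undistortPoints(np.array(uv,float).reshape(-1,1,2),c["K"],c["d"]).reshape(-1,2)
    return np.c_[n,np.ones(len(n))]
def onplane(c,uv,z):
    d=rays(c,uv)@c["pose"][:3,:3].T; o=c["pose"][:3,3]
    return o+d*((z-o[2])/d[:,2])[:,None]
def cloud(c):
    h,w=c["depth"].shape; v,u=np.mgrid[:h,:w]
    r=rays(c,np.c_[u.ravel(),v.ravel()])*c["depth"].reshape(-1,1)
    return (r@c["pose"][:3,:3].T+c["pose"][:3,3]).reshape(h,w,3)
def project(c,P):
    T=np.linalg.inv(c["pose"]); return cv2.projectPoints(np.array(P,float).reshape(-1,1,3),cv2.Rodrigues(T[:3,:3])[0],T[:3,3],c["K"],c["d"])[0].reshape(-1,2)
def save(c,n): cv2.imwrite(f"pics/{n}.png",cv2.cvtColor(c["pixels"],cv2.COLOR_RGB2BGR))
E
python3 - <<'E'
from h import *
for n in("scene","top"):
    c=cam(n); save(c,n+"0"); pickle.dump(c,open(n+"0.pkl","wb")); print(n,c["fovy"],c["d"],c["pose"].round(3).tolist(),(c["depth"]>0).mean())
print(bot.get_obs())
E
```

```text
scene 44.643542926270854 [-0.1983772  0.         0.         0.         0.       ] [[-0.735, 0.395, -0.551, 1.312], [0.678, 0.429, -0.597, 0.754], [0.0, -0.813, -0.583, 0.883], [0.0, 0.0, 0.0, 1.0]] 0.9946256510416667
top 57.55046003911783 [-0.07817468  0.          0.          0.          0.        ] [[0.118, -0.971, 0.209, 0.355], [-0.993, -0.116, 0.024, -0.047], [0.001, -0.21, -0.978, 1.156], [0.0, 0.0, 0.0, 1.0]] 0.9962109375
{'t': 0.1, 'q': array([-1.38712368,  0.47773205,  0.02232432,  1.55635274, -0.01146155,
        1.10928002, -0.08311495]), 'joint_vel': array([ 7.83206166e-04, -4.54018285e-03,  6.45324118e-05, -2.55961970e-03,
       -7.22763672e-04,  6.43504175e-04, -1.53958117e-03]), 'joint_torque': array([ 3.60236125e-03, -5.97758389e+01,  1.61335196e+00, -2.81954384e+01,
        1.27917901e-02,  5.04034309e-03,  2.89143856e-06]), 'eef_pos': array([0.19402192, 0.64596153, 0.23041272]), 'tool_rot': array([-4.69005241e-05,  1.45350295e-01,  9.89379915e-01, -8.20731217e-04]), 'contact_force': array([ 0.93652871,  1.23616508, -0.37603786]), 'torque': array([-0.03798542,  0.00265729, -0.01316249]), 'grasp_force': 0.0, 'gripper_width': 1.0007369890267157}
```

View pics/scene0.png

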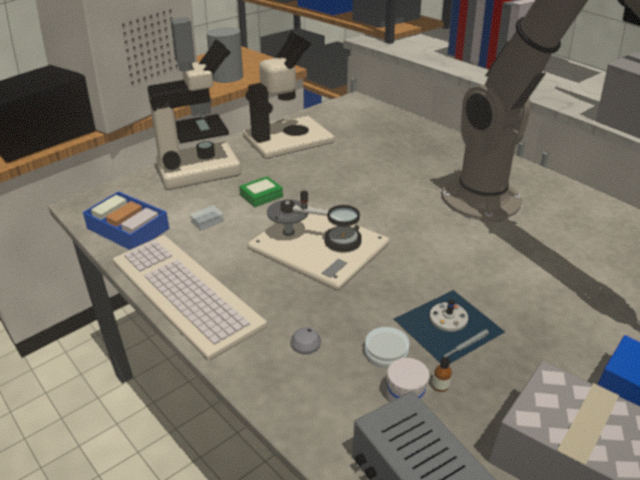

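View pics/top0.png

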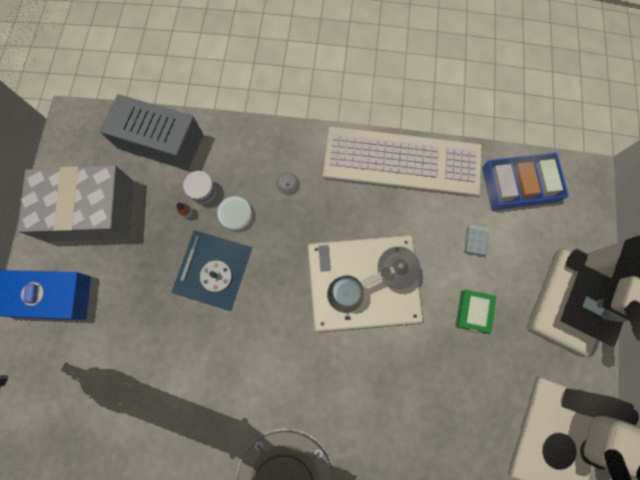

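The scene view shows the stand near (320,240), the plunger knob at (304,198), the carousel at (449,316) and the tweezers at (467,342). In the top view the lens and seat are at (346,292), the hub at (400,268) and the carousel at (215,276). The stand's yaw is close to zero. Next I'll measure it.

Run:
```python
from h import *
C={n:pickle.load(open(n+"0.pkl","rb")) for n in("scene","top")}
for n,c in C.items():
    P=cloud(c); c["P"]=P
    c0=onplane(c,[[215,276],[346,293],[400,268]] if n=="top" else [[449,316],[342,240],[288,215]],[0.02])
    print(n,c0.round(3).tolist())
    # carousel: above disc, near rough position
    for nm,ctr,r,z0,z1 in(("knob",c0[0],.06,.03,.06),("disc",c0[0],.07,.008,.03),("plunger",c0[2],.1,.125,.16),("lens",c0[1],.09,.09,.115),("plate",c0[1],.3,.015,.027)):
        m=(np.hypot(*(P[...,:2]-ctr[:2]).transpose(2,0,1))<r)&(P[...,2]>z0)&(P[...,2]<z1)
        if m.sum()<4: print(nm,m.sum());continue
        q=P[m]; uv=np.argwhere(m)[:,::-1]
        print(nm,m.sum(),"mean",q.mean(0).round(4),"lo",q.min(0).round(4),"hi",q.max(0).round(4),"px",uv.min(0),uv.max(0))
p=C["top"]["pixels"]; s=C["scene"]["pixels"]
a=cv2.resize(p[225:345,160:440],None,fx=2.85,fy=2.85,interpolation=cv2.INTER_CUBIC)
b=cv2.resize(s[170:360,240:510],None,fx=2.9,fy=2.9,interpolation=cv2.INTER_CUBIC)
cv2.imwrite("pics/topc.png",a[...,::-1]); cv2.imwrite("pics/scenec.png",b[...,::-1]); print(a.shape,b.shape)
```

```text
scene [[0.492, 0.257, 0.02], [0.467, -0.104, 0.02], [0.493, -0.286, 0.02]]
knob 73 mean [0.4855 0.2523 0.0446] lo [0.4737 0.2431 0.0304] hi [0.4917 0.2589 0.0537] px [447 299] [454 311]
disc 750 mean [0.4881 0.2542 0.0136] lo [0.4398 0.2086 0.008 ] hi [0.5341 0.3251 0.0299] px [430 303] [475 339]
plunger 0
lens 732 mean [ 0.4818 -0.1032  0.1033] lo [ 0.4325 -0.1772  0.0916] hi [ 0.5313 -0.0528  0.1127] px [306 205] [359 226]
plate 4769 mean [ 0.5367 -0.1241  0.0214] lo [ 0.3733 -0.4032  0.015 ] hi [0.6533 0.0206 0.0269] px [248 189] [389 286]
top [[0.479, 0.245, 0.02], [0.476, -0.101, 0.02], [0.558, -0.236, 0.02]]
knob 39 mean [0.4809 0.2463 0.0483] lo [0.4743 0.24   0.0301] hi [0.4879 0.2544 0.0564] px [209 271] [216 277]
disc 727 mean [0.4815 0.2467 0.013 ] lo [0.4403 0.1855 0.0081] hi [0.5401 0.3096 0.0299] px [192 253] [238 291]
plunger 63 mean [ 0.5237 -0.1818  0.1485] lo [ 0.5155 -0.1914  0.1283] hi [ 0.5339 -0.1741  0.1567] px [382 267] [390 276]
lens 1025 mean [ 0.4775 -0.1078  0.1049] lo [ 0.4328 -0.1851  0.0911] hi [ 0.5277 -0.0598  0.1149] px [331 272] [383 307]
plate 6827 mean [ 0.5026 -0.138   0.0222] lo [ 0.3703 -0.4014  0.015 ] hi [0.6514 0.0131 0.027 ] px [308 235] [461 331]
(342, 798, 3) (551, 783, 3)
```

View pics/topc.png

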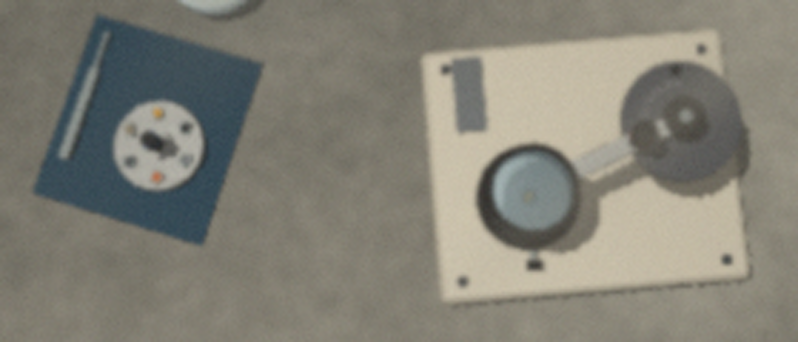

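View pics/scenec.png

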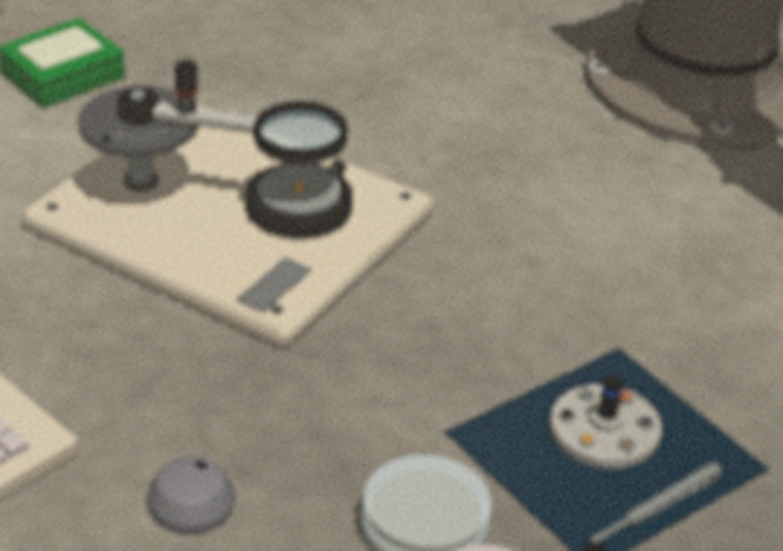

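The crops show the plunger knob with its red band at crop pixel (186,85) in the scene view and about (648,132) in the top view. The hub is beside it, and the brass pin can be seen through the gap. Next come refined centres for the plunger, lens and carousel from both views.

```bash
cat > m.py <<'E'
from h import *
def blob(mask,near):
    n,l,s,c=cv2.connectedComponentsWithStats(mask.astype(np.uint8),connectivity=8)
    i=1+np.argmin(np.hypot(*(c[1:]-near).T)+1000*(s[1:,4]<12)); return l==i,s[i],c[i]
E
python3 - <<'E'
from m import *
C={n:pickle.load(open(n+"0.pkl","rb")) for n in("scene","top")}
def near(c,P,r):
    u=project(c,[P])[0]; v,x=np.mgrid[:480,:640]; return np.hypot(x-u[0],v-u[1])<r
for n,c in C.items():
    g=c["pixels"].astype(int).sum(2)/3; P=cloud(c)
    # carousel disc bright ellipse
    m=near(c,[.482,.248,.015],32)&(g>115); m=cv2.morphologyEx(m.astype(np.uint8),cv2.MORPH_CLOSE,np.ones((9,9)))
    b,s,ce=blob(m,project(c,[[.482,.248,.015]])[0]); k=max(cv2.findContours(b.astype(np.uint8),0,1)[0],key=len)
    e=cv2.fitEllipse(cv2.convexHull(k)); print(n,"disc",s,np.round(e[0],1),np.round(e[1],1),onplane(c,[e[0]],.0105).round(4))
    # lens ring: pts with z>.098, near
    m=near(c,[.478,-.103,.108],36)&(P[...,2]>.085)
    b,s,ce=blob(m,project(c,[[.478,-.103,.108]])[0]); b=cv2.morphologyEx(b.astype(np.uint8),cv2.MORPH_OPEN,cv2.getStructuringElement(2,(13,13)))
    k=max(cv2.findContours(b,0,1)[0],key=len); e=cv2.fitEllipse(k); print("  lens",s,np.round(e[0],1),np.round(e[1],1),onplane(c,[e[0]],.103).round(4))
    u=project(c,[[.524,-.182,.152],[.524,-.182,.122]]).round(1);print("  plunger pred",u.tolist())
    m=near(c,[.524,-.182,.14],14)&((P[...,2]>.12)if n=="top" else (g<75))
    x0,y0=u.mean(0).astype(int); 
    print(g[y0-14:y0+15,x0-12:x0+13].astype(int))
    if n=="top": print((P[y0-12:y0+13,x0-12:x0+13,2]*1000).astype(int))
E
```

```text
scene disc [ 417  282   63   49 1712] [448.5 305.6] [47.1 60.2] [[0.4566 0.2299 0.0105]]
  lens [304 197  56  30 784] [343.2 215.6] [21.4 33. ] [[ 0.4751 -0.0926  0.103 ]]
  plunger pred [[303.5, 191.4], [303.8, 201.9]]
[[134 131 135 134 137 136 136 131 133 134 132 136 136 133 133 134 133 135
  139 138 141 145 140 144 139]
 [134 132 139 137 135 131 134 131 131 132 132 134 131 133 135 137 140 137
  136 141 137 138 142 136 136]
 [136 134 132 135 134 133 137 136 132 137 134 134 137 136 135 138 137 135
  138 136 132 137 134 134 137]
 [129 135 138 138 135 136 134 141 132 135 133 133 130 136 134 142 140 135
  134 134 139 140 139 138 135]
 [135 129 137 132 138 134 137 136 136 134 132 136 136 133 138 135 137 137
  137 140 136 136 138 140 143]
 [133 136 135 127 137 137 133 138 136 135 132 132 129 135 134 139 140 138
  137 137 137 142 141 142 141]
 [136 132 136 137 135 136 135 137 133 134 131 131 129 130 131 134 133 141
  138 135 137 140 137 139 136]
 [134 135 129 128 132 131 135 137 134 133 124 126 122 114 122 127 134 136
  137 134 137 137 137 136 132]
 [135 135 132 131 126 131 132 132 134 12
[... 7980 characters left out ...]
 91   94   94   93   90   97   93   89   93   94]
 [ 107  105  105  106  105  105  103   96   17   88   90   93   93   87
    91   91   92   91   93   93   92   91   89   95   90]
 [ 107  106  107  109  105   23   22   24   22   19   89   93   92   90
    97   89   89   91   92   95   92   89   92   93   95]
 [ 108  107  104   21   21   16   23   23   23   20   91   92   90   93
    90   94   92   93   92   94   92   94   90   91   95]
 [ 107   24   21   26   21   21   15   21   22   19   21   91   90   96
    95   93   89   92   94   94   93   95   94   92   90]
 [  19   22   22   25   22   22   23   20   23   19   19   25   88   91
    91   92   90   93   87   94   93   92   92   91   93]]
```

Run:
```python
from m import *
C={n:pickle.load(open(n+"0.pkl","rb")) for n in("scene","top")}
def sel(n,ctr,r,z0,z1,zp,nm):
    c=C[n];P=cloud(c); m=(np.hypot(P[...,0]-ctr[0],P[...,1]-ctr[1])<r)&(P[...,2]>z0)&(P[...,2]<z1)
    uv=np.argwhere(m)[:,::-1]; rc=cv2.minEnclosingCircle(uv.astype(np.float32))[0]
    print(nm,n,len(uv),"centroid",onplane(c,[uv.mean(0)],zp).round(4),"encl",onplane(c,[rc],zp).round(4),"meanz",P[m][:,2].mean().round(4),uv.mean(0).round(1)); return uv
sel("top",(.524,-.182),.03,.1455,.16,.152,"plunger")
sel("top",(.548,-.2195),.025,.1095,.122,.1145,"hub")
sel("scene",(.548,-.2195),.025,.1095,.122,.1145,"hub")
sel("top",(.482,.248),.02,.045,.06,.052,"knob")
sel("scene",(.482,.248),.02,.025,.06,.04,"knob")
for n in C:
    # flange at .0925
    uv=sel(n,(.548,-.2195),.07,.086,.0975,.0925,"flange"); e=cv2.fitEllipse(cv2.convexHull(uv.astype(np.int32))); print("  ell",onplane(C[n],[e[0]],.0925).round(4),np.round(e[1],1))
    uv=sel(n,(.473,-.1),.05,.096,.115,.106,"lens"); e=cv2.fitEllipse(cv2.convexHull(uv.astype(np.int32))); print("  ell",onplane(C[n],[e[0]],.106).round(4),np.round(e[1],1))
c=C["top"]; P=cloud(c); g=c["pixels"]; uv=np.argwhere((P[...,2]>.017)&(P[...,2]<.027)&(np.hypot(P[...,0]-.52,P[...,1]+.15)<.2))[:,::-1]
w=onplane(c,uv,.022)[:,:2].astype(np.float32); w=w[(w[:,1]>-.31)&(w[:,1]<.05)]; r=cv2.minAreaRect(w*1000); print("plate",r)
o=bot.get_obs(); print(o["eef_pos"],o["tool_rot"])
```

```text
plunger top 49 centroid [[ 0.525  -0.1826  0.152 ]] encl [[ 0.525  -0.1831  0.152 ]] meanz 0.1519 [386.3 270.5]
hub top 156 centroid [[ 0.5479 -0.2183  0.1145]] encl [[ 0.5476 -0.2187  0.1145]] meanz 0.1133 [399.4 265.2]
hub scene 87 centroid [[ 0.5532 -0.2125  0.1145]] encl [[ 0.5546 -0.2101  0.1145]] meanz 0.1123 [286.8 203.9]
knob top 31 centroid [[0.481  0.2472 0.052 ]] encl [[0.481 0.247 0.052]] meanz 0.0512 [211.4 273.5]
knob scene 87 centroid [[0.4841 0.2514 0.04  ]] encl [[0.4849 0.25   0.04  ]] meanz 0.0418 [450.2 306.1]
flange scene 563 centroid [[ 0.5643 -0.2088  0.0925]] encl [[ 0.5546 -0.2099  0.0925]] meanz 0.0914 [284.7 213.6]
  ell [[ 0.5535 -0.2114  0.0925]] [24.8 42.2]
lens scene 604 centroid [[ 0.4785 -0.0924  0.106 ]] encl [[ 0.4844 -0.0925  0.106 ]] meanz 0.1036 [342.3 215.1]
  ell [[ 0.4802 -0.0929  0.106 ]] [21.2 39.5]
flange top 1104 centroid [[ 0.5485 -0.2227  0.0925]] encl [[ 0.547  -0.2188  0.0925]] meanz 0.0925 [399.6 266.6]
  ell [[ 0.5473 -0.2196  0.0925]] [41.9 42.5]
lens top 900 centroid [[ 0.4728 -0.1004  0.106 ]] encl [[ 0.4749 -0.1037  0.106 ]] meanz 0.1047 [347.6 290.7]
  ell [[ 0.4738 -0.1022  0.106 ]] [32.4 37.2]
plate ((510.2328796386719, -146.04608154296875), (234.19662475585938, 281.3800964355469), 11.5549898147583)
[0.19402192 0.64596153 0.23041272] [-4.69005241e-05  1.45350295e-01  9.89379915e-01 -8.20731217e-04]
```

Two views agree on the plunger: about (0.525, -0.183). The pivot is about (0.5475, -0.219), the stand's yaw about 11.5° and the seat about (0.472, -0.098). The next move takes the gripper above the plunger.

```bash
python3 -m jog '[[-34.5,-25.8,-2,0],[-34.5,-25.8,-2,0],[-34.5,-25.8,-2,0],[-34.5,-25.8,-2,0],[-34.5,-25.8,-2,0],[-34.5,-25.8,-2,0],[-34.5,-25.8,-2,0],[-34.5,-25.8,-2,0],[-55.5,-69.8,3,0],[-55.5,-69.8,3,0],[-55.5,-69.8,3,0],[-55.5,-69.8,3,0],[-55.5,-69.8,3,0],[-55.5,-69.8,3,0],[-55.5,-69.8,3,0],[-55.5,-69.8,3,0],[-55.5,-69.8,3,0],[-55.5,-69.8,3,0],[-55.5,-69.8,3,0],[-55.5,-69.8,3,0]]' -1 40
cat > go.py <<'E'
import sys
from h import *
from scipy.spatial.transform import Rotation as R
# usage: go.py x y z [x y z ...]: shifts in tool axes (cm) from the current pose
o=bot.get_obs(); q=o["tool_rot"]; r=R.from_quat([*q[1:],q[0]])
print("t",round(o["t"],2),"eef",o["eef_pos"].round(4),"F",o["contact_force"].round(1),"w",round(o["gripper_width"],3),"g",round(o["grasp_force"],1),"q",o["q"].round(2),"ydeg",np.degrees(np.arctan2(*r.apply([0,1,0])[1::-1])).round(1))
for p in np.array(sys.argv[1:],float).reshape(-1,3): print(p,"->",(r.inv().apply(p-o["eef_pos"])*100).round(2))
E
python3 go.py .525 -.1826 .185 .525 -.1826 .121
```

```text
t: 1.77
eef_pos: [0.5069, -0.1082, 0.2072]
tool_rot: [-0.0, 0.145, 0.989, 0.0]
contact_force: [1.2, 0.3, 0.3]
gripper_width: 1.0
grasp_force: 0.0
t 1.77 eef [ 0.5069 -0.1082  0.2072] F [1.2 0.3 0.3] w 1.0 g 0.0 q [-0.29  0.26  0.45  1.98 -0.14  0.94  1.51] ydeg 73.3
[ 0.525  -0.1826  0.185 ] -> [-3.87 -6.61  2.22]
[ 0.525  -0.1826  0.121 ] -> [-3.88 -6.61  8.62]
```

```bash
python3 -m jog '[[-3.9,-6.6,2.0,0],[-3.9,-6.6,2.0,0],[-3.9,-6.6,2.0,0],[-3.9,-6.6,2.0,0],[-3.9,-6.6,2.0,0]]' >/dev/null
python3 - <<'E'
from h import *
o=bot.get_obs();c=cam("top"); save(c,"top1"); pickle.dump(c,open("top1.pkl","wb"))
d=cam("scene"); pickle.dump(d,open("scene1.pkl","wb"))
a=cv2.resize(c["pixels"][215:325,310:450],None,fx=2.8,fy=2.8); b=cv2.resize(d["pixels"][130:240,240:380],None,fx=2.8,fy=2.8)
cv2.imwrite("pics/both1.png",np.hstack([a,b])[...,::-1]); print(project(c,[o["eef_pos"]]),project(d,[o["eef_pos"]]))
E
python3 go.py .525 -.1826 .121
```

```text
[[387.53425505 268.00502015]] [[303.35161366 179.31996541]]
t 2.28 eef [ 0.5255 -0.1789  0.1874] F [ 0.2  0.  -0.1] w 0.999 g 0.0 q [-0.16  0.35  0.47  1.91 -0.2   0.92  1.69] ydeg 73.4
[ 0.525  -0.1826  0.121 ] -> [-0.06 -0.37  6.64]
```

View pics/both1.png

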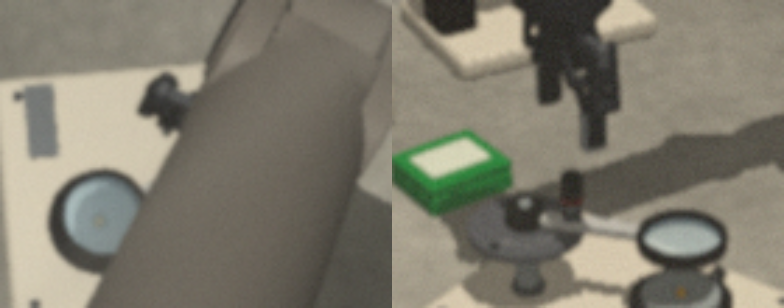

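The crop shows the fingers straddling the plunger in the scene view, with tips at (550,100) and (593,147) and the knob at x=571. I'll let the arm settle and then check again.

```bash
python3 -m jog '[[0,0,3,0],[0,0,3,0],[0,0,3,0]]' >/dev/null; python3 go.py .525 -.1826 .121
```

```text
t 2.53 eef [ 0.5245 -0.1789  0.1568] F [0.2 0.2 0.6] w 0.999 g 0.0 q [-0.14  0.39  0.45  1.94 -0.22  0.86  1.71] ydeg 73.4
[ 0.525  -0.1826  0.121 ] -> [-0.17 -0.34  3.58]
```

```bash
python3 -m jog '[[-0.1,-0.35,2,0],[-0.1,-0.35,3.6,0],[-0.1,-0.35,3.6,0],[-0.1,-0.35,3.6,0]]' >/dev/null; python3 go.py .525 -.1826 .121;  python3 -m jog '[[0,0,0,0],[0,0,0,0],[0,0,0,0],[0,0,0,0],[0,0,0,0],[0,0,0,0],[0,0,0,0],[0,0,0,0]]' 1 40; python3 go.py
```

```text
t 2.87 eef [ 0.5254 -0.1838  0.1221] F [ 0.2 -0.5 -0.5] w 0.999 g 0.0 q [-0.11  0.44  0.43  1.96 -0.26  0.79  1.74] ydeg 73.3
[ 0.525  -0.1826  0.121 ] -> [0.08 0.1  0.11]
t: 3.53
eef_pos: [0.5263, -0.183, 0.122]
tool_rot: [0.001, 0.145, 0.989, 0.001]
contact_force: [-0.1, 5.8, 6.1]
gripper_width: 0.225
grasp_force: 39.1
t 3.53 eef [ 0.5263 -0.183   0.122 ] F [-0.1  5.8  6.1] w 0.225 g 39.1 q [-0.11  0.44  0.43  1.96 -0.26  0.79  1.74] ydeg 73.3
```

```bash
python3 -m jog '[[0,0,-0.5,0],[0,0,-0.95,0],[0,0,-0.95,0],[0,0,-0.95,0],[0,0,-0.95,0]]' - 50
python3 - <<'E'
from h import *
from scipy.spatial.transform import Rotation as R
o=bot.get_obs(); q=o["tool_rot"]; r=R.from_quat([*q[1:],q[0]]); e=o["eef_pos"]
p=np.array([.5475,-.219]); v=e[:2]-p; print("r",np.hypot(*v)); v*=.044/np.hypot(*v); b=p+v
for k in range(1,13):
    a=-1.92*k/12; w=np.array([[np.cos(a),-np.sin(a)],[np.sin(a),np.cos(a)]])@v+p-b
    print(k,(r.inv().apply([*w,0])*100).round(2)[:2])
E
```

```text
t: 3.95
eef_pos: [0.525, -0.1839, 0.1305]
tool_rot: [-0.0, 0.145, 0.989, 0.0]
contact_force: [1.3, 3.0, -5.3]
gripper_width: 0.224
grasp_force: 49.2
r 0.04172192649442049
1 [-0.5  0.5]
2 [-1.07  0.9 ]
3 [-1.7   1.22]
4 [-2.37  1.43]
5 [-3.07  1.53]
6 [-3.77  1.51]
7 [-4.46  1.39]
8 [-5.13  1.15]
9 [-5.74  0.82]
10 [-6.3   0.39]
11 [-6.78 -0.13]
12 [-7.17 -0.71]
```

The plunger is raised 8.5 mm with about 5 N of spring load. Now the first part of the swing.

```bash
python3 -m jog '[[-0.24,0.26,0,0],[-0.5,0.5,0,0],[-0.78,0.71,0,0],[-1.07,0.9,0,0],[-1.38,1.07,0,0],[-1.7,1.22,0,0],[-2.03,1.33,0,0],[-2.37,1.43,0,0],[-2.72,1.49,0,0],[-3.07,1.53,0,0],[-3.42,1.53,0,0],[-3.77,1.51,0,0],[-3.77,1.51,0,0],[-3.77,1.51,0,0]]'; python3 go.py
```

```text
t: 5.12
eef_pos: [0.5677, -0.1794, 0.131]
tool_rot: [0.001, 0.145, 0.989, 0.0]
contact_force: [3.0, 5.3, -5.5]
gripper_width: 0.22
grasp_force: 49.3
t 5.12 eef [ 0.5677 -0.1794  0.131 ] F [ 3.   5.3 -5.5] w 0.22 g 49.3 q [-0.12  0.49  0.43  1.87 -0.27  0.84  1.72] ydeg 73.4
```

```bash
python3 -m jog '[[-0.35,-0.04,0,0],[-0.69,-0.12,0,0],[-1.03,-0.22,0,0],[-1.36,-0.36,0,0],[-1.67,-0.52,0,0],[-1.97,-0.69,0,0],[-2.26,-0.9,0,0],[-2.53,-1.12,0,0],[-2.78,-1.37,0,0],[-2.98,-1.64,0,0],[-3.1,-1.94,0,0],[-3.2,-2.25,0,0],[-3.2,-2.25,0,0],[-3.2,-2.25,0,0]]'; python3 go.py .5906 -.2103 .1305
```

```text
t: 6.28
eef_pos: [0.5937, -0.2123, 0.1321]
tool_rot: [0.004, 0.145, 0.989, -0.001]
contact_force: [9.0, 0.8, -5.4]
gripper_width: 0.217
grasp_force: 49.1
t 6.28 eef [ 0.5937 -0.2123  0.1321] F [ 9.   0.8 -5.4] w 0.217 g 49.1 q [-0.07  0.54  0.43  1.78 -0.28  0.87  1.77] ydeg 73.3
[ 0.5906 -0.2103  0.1305] -> [0.35 0.1  0.16]
```

The circle fit through the three measured points puts the pivot at about (0.5504, -0.2198) in robot coordinates. That means the arm is near the end stop. I'll back off slightly, then loosen the grip to a cage.

```bash
python3 -m jog '[[0.07,0.13,0,0],[0.15,0.27,0,0],[0.15,0.27,0,0],[0.15,0.27,0,0]]'; python3 go.py; python3 -m jog '[[0,0,0,0],[0,0,0,0],[0,0,0,0],[0,0,0,0],[0,0,0,0]]' 0.4 30
python3 - <<'E'
from h import *
c=cam("top"); d=cam("scene"); pickle.dump((c,d),open("p2.pkl","wb"))
a=cv2.resize(c["pixels"][200:325,300:460],None,fx=2.5,fy=2.5); b=cv2.resize(d["pixels"][150:275,220:380],None,fx=2.5,fy=2.5)
cv2.imwrite("pics/both2.png",np.hstack([a,b])[...,::-1])
E
python3 go.py
```

```text
t: 6.62
eef_pos: [0.5929, -0.2088, 0.1321]
tool_rot: [0.004, 0.145, 0.989, -0.0]
contact_force: [8.2, 1.7, -5.7]
gripper_width: 0.216
grasp_force: 49.2
t 6.62 eef [ 0.5929 -0.2088  0.1321] F [ 8.2  1.7 -5.7] w 0.216 g 49.2 q [-0.07  0.53  0.43  1.79 -0.28  0.87  1.76] ydeg 73.3
t: 7.03
eef_pos: [0.5891, -0.2091, 0.1311]
tool_rot: [0.0, 0.146, 0.989, -0.0]
contact_force: [-0.2, -0.9, 0.4]
gripper_width: 0.3
grasp_force: 0.0
t 7.13 eef [ 0.5892 -0.2087  0.131 ] F [-0.4 -0.7 -0.2] w 0.301 g 0.0 q [-0.07  0.53  0.43  1.79 -0.28  0.88  1.76] ydeg 73.3
```

View pics/both2.png

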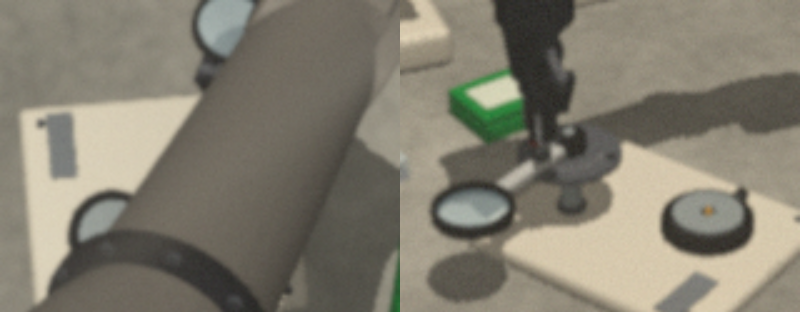

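The picture shows the lens swung away (scene crop (473,208)) and the bare seat with the brass pin at (708,211). I'll probe both ways inside the cage to see whether the arm is locked.

```bash
python3 -m jog '[[0,0.3,0,0],[0,0.55,0,0],[0,0.55,0,0],[0,0.55,0,0]]'|egrep 'eef|cont'; python3 -m jog '[[0,-0.6,0,0],[0,-1.1,0,0],[0,-1.1,0,0],[0,-1.1,0,0]]'|egrep 'eef|cont';  python3 -m jog '[[0,0.55,0,0],[0,0.55,0,0]]' |egrep 'eef|cont'
```

```text
eef_pos: [0.5902, -0.2054, 0.131]
contact_force: [-1.8, -5.7, -0.4]
eef_pos: [0.5879, -0.2131, 0.1308]
contact_force: [1.2, 0.5, 0.4]
eef_pos: [0.5897, -0.2074, 0.1309]
contact_force: [0.2, 0.1, -0.8]
```

```bash
python3 -m jog '[[0,-0.4,0,0],[0,-0.8,0,0],[0,-0.8,0,0],[0,-0.8,0,0]]'|egrep 'eef|cont';  python3 -m jog '[[0,0.5,0,0],[0,0.8,0,0],[0,1.1,-2,0],[0,0.8,-5,0],[0,0.8,-7,0],[-14,-4,-8,0],[-14,-4,-8,0],[-14,-4,-8,0],[-14,-4,-8,0]]' -1 |egrep 'eef|cont'
python3 - <<'E'
from h import *
c=cam("top"); d=cam("scene"); pickle.dump((c,d),open("p3.pkl","wb"))
a=cv2.resize(c["pixels"][190:315,300:460],None,fx=2.5,fy=2.5); b=cv2.resize(d["pixels"][150:275,220:380],None,fx=2.5,fy=2.5)
cv2.imwrite("pics/both3.png",np.hstack([a,b])[...,::-1])
P=cloud(c); q=P[(np.hypot(P[...,0]-.59,P[...,1]+.21)<.025)&(P[...,2]>.12)]; print(len(q),np.percentile(q[:,2],[50,80,95]),q[q[:,2]>.14].mean(0))
E
python3 go.py
```

```text
eef_pos: [0.5878, -0.2137, 0.1309]
contact_force: [2.3, 6.4, 0.7]
eef_pos: [0.7118, -0.2976, 0.2112]
contact_force: [-0.7, -1.0, 0.1]
863 [0.64073319 0.64681572 0.65067927] [ 0.58932494 -0.20976548  0.63964384]
t 9.15 eef [ 0.7112 -0.2981  0.2101] F [ 0.1 -0.3  0. ] w 0.999 g 0.0 q [ 0.05  0.69  0.45  1.33 -0.3   1.19  1.8 ] ydeg 73.2
```

View pics/both3.png

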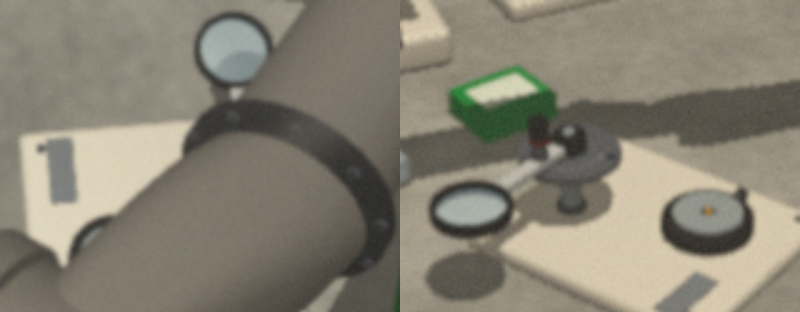

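Probing met about 6 N in both directions, so the arm is locked. The picture shows the knob sitting low on the arm at scene crop (538,130), with the lens parked at (472,209). Next is a move over the carousel, with the knob height, seat and pin measured there.

```bash
python3 -m jog '[[37.5,45.6,3,0],[37.5,45.6,3,0],[37.5,45.6,3,0],[37.5,45.6,3,0],[37.5,45.6,3,0],[37.5,45.6,3,0],[37.5,45.6,3,0],[37.5,45.6,3,0],[37.5,45.6,3,0],[37.5,45.6,3,0],[37.5,45.6,3,0],[37.5,45.6,3,0],[37.5,45.6,3,0],[37.5,45.6,3,0],[37.5,45.6,6,0],[37.5,45.6,9,0],[37.5,45.6,9,0],[37.5,45.6,9,0]]' |egrep 'eef|cont'
python3 - <<'E'
from m import *
c=cam("top"); d=cam("scene"); pickle.dump((c,d),open("p4.pkl","wb"))
z0=pickle.load(open("scene0.pkl","rb"))
for s,ctr in((z0,(.525,-.1826)),(d,(.591,-.2105))):
    P=cloud(s); q=P[(np.hypot(P[...,0]-ctr[0],P[...,1]-ctr[1])<.02)&(P[...,2]>.125)&(P[...,2]<.18)]; print("scene knob",len(q),q[:,2].max().round(4),np.sort(q[:,2])[-8:].mean().round(4))
P=cloud(c); q=P[(np.hypot(P[...,0]-.59,P[...,1]+.21)<.02)&(P[...,2]>.142)&(P[...,2]<.18)]; print("top knob",len(q),q.mean(0).round(4) if len(q) else "")
g=c["pixels"].astype(int)
# seat ring: points 30-50 mm high near the seat
m=(np.hypot(P[...,0]-.472,P[...,1]+.098)<.065)&(P[...,2]>.036)&(P[...,2]<.055)
uv=np.argwhere(m)[:,::-1]; e=cv2.fitEllipse(cv2.convexHull(uv.astype(np.int32))); print("ring",len(uv),onplane(c,[e[0]],.040).round(4),np.round(e[1],1),np.round(e[0],1))
for n,s in(("top",c),("scene",d)):
    a=s["pixels"].astype(int); u=project(s,[[.472,-.098,.05]])[0]; v,x=np.mgrid[:480,:640]
    m=(np.hypot(x-u[0],v-u[1])<12); w=(a[...,0]-a[...,2]); w=np.where(m&(w>.5*w[m].max()),w,0); p=[(w*x).sum()/w.sum(),(w*v).sum()/w.sum()]
    print(n,"pin",np.round(p,1),w.max(),(w>0).sum(),onplane(s,[p],.049).round(4)); s["pin"]=p
E
python3 go.py .483 .247 .023
```

```text
eef_pos: [0.4803, 0.2486, 0.1202]
contact_force: [0.6, -0.4, 1.1]
scene knob 96 0.1541 0.153
scene knob 105 0.156 0.1538
top knob 59 [ 0.5908 -0.2096  0.1512]
ring 979 [[ 0.4661 -0.0998  0.04  ]] [35.6 43.9] [345.4 296. ]
top pin [345.  293.1] 77 9 [[ 0.4725 -0.0974  0.049 ]]
scene pin [343. 234.] 98 9 [[ 0.4754 -0.0918  0.049 ]]
t 10.75 eef [0.4826 0.2492 0.1224] F [0.1 0.5 0.2] w 1.003 g 0.0 q [-0.86  0.41  0.34  1.99 -0.19  0.77  0.86] ydeg 73.2
[0.483 0.247 0.023] -> [-0.08 -0.2   9.94]
```

The plunger is home: its knob top reads 0.151 m, against 0.152 m at the start. In the top view the pin is at (345.0,293.1), which is (0.4725, -0.0974). Now to grasp the carousel knob.

```bash
python3 -m jog '[[-0.1,-0.2,4,0],[-0.1,-0.2,7,0],[-0.1,-0.2,9.2,0],[-0.1,-0.2,9.9,0],[-0.1,-0.2,9.9,0],[-0.1,-0.2,9.9,0]]' | egrep 'eef|cont'; python3 -m jog '[[0,0,0,0],[0,0,0,0],[0,0,0,0],[0,0,0,0],[0,0,0,0],[0,0,0,0],[0,0,0,0],[0,0,0,0]]' 1 70; python3 -m jog '[[0,0,-3,0],[0,0,-6,0],[0,0,-9,0],[0,0,-9,0],[0,0,-9,0],[0,0,-9,0]]' ; python3 go.py
```

```text
eef_pos: [0.4834, 0.2478, 0.0235]
contact_force: [0.1, 0.1, 0.7]
t: 11.92
eef_pos: [0.4822, 0.248, 0.0225]
tool_rot: [0.0, 0.145, 0.989, 0.0]
contact_force: [-1.0, -0.9, 5.6]
gripper_width: 0.162
grasp_force: 68.1
t: 12.42
eef_pos: [0.4812, 0.2475, 0.1112]
tool_rot: [-0.001, 0.145, 0.989, -0.0]
contact_force: [-0.2, 0.5, -0.5]
gripper_width: 0.165
grasp_force: 68.4
t 12.42 eef [0.4812 0.2475 0.1112] F [-0.2  0.5 -0.5] w 0.165 g 68.4 q [-0.86  0.43  0.34  2.   -0.2   0.75  0.88] ydeg 73.3
```

```bash
python3 -m jog '[[-1,-3.5,0,0],[-2,-7,0,0],[-3,-10.5,0,0],[-4,-14,0,0],[-5,-17.5,0,0],[-5.9,-21,0,0],[-6.8,-24.5,0,0],[-7.7,-28,0,0],[-8.5,-31,0,0],[-9.2,-33.2,0.5,0],[-9.2,-33.2,1,0],[-9.2,-33.2,1,0],[-9.2,-33.2,1,0],[-9.2,-33.2,1,0]]' |egrep 'eef|cont'
python3 - <<'E'
from m import *
c=cam("top"); d=cam("scene"); pickle.dump((c,d),open("p5.pkl","wb"))
a=cv2.resize(c["pixels"][240:340,290:410],None,fx=3.3,fy=3.3,interpolation=2); b=cv2.resize(d["pixels"][170:270,285:405],None,fx=3.3,fy=3.3,interpolation=2)
cv2.imwrite("pics/both5.png",np.hstack([a,b])[...,::-1])
E
python3 go.py .4735 -.0969 .09
```

```text
eef_pos: [0.4742, -0.0954, 0.1012]
contact_force: [0.9, -0.3, -2.2]
t 13.68 eef [ 0.4747 -0.0954  0.1017] F [ 0.7 -0.7 -2. ] w 0.166 g 68.6 q [-0.27  0.37  0.41  2.14 -0.23  0.68  1.58] ydeg 73.4
[ 0.4735 -0.0969  0.09  ] -> [ 0.07 -0.17  1.17]
```

View pics/both5.png

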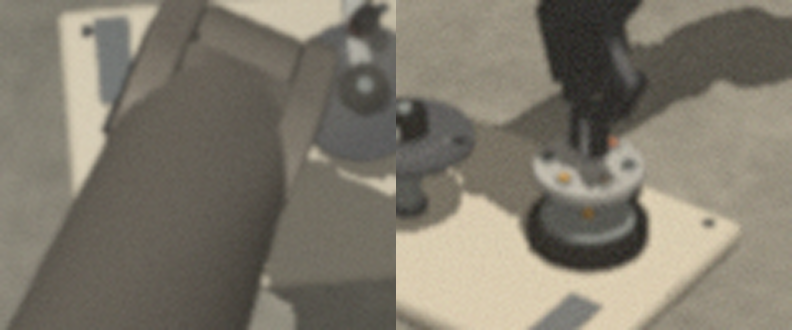

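The scene crop shows the carousel held level at (589,168), directly over the pin at (588,214). A disc ellipse fit in the same camera will check the depth direction.

Run:
```python
from m import *
c,d=pickle.load(open("p5.pkl","rb")); s0=pickle.load(open("scene0.pkl","rb"))
for s,P,nm in((d,[.4765,-.0905,.0912],"held"),(s0,[.4845,.2515,.012],"mat")):
    u=project(s,[P])[0]; a=s["pixels"].astype(int); g=a.sum(2)/3; v,x=np.mgrid[:480,:640]
    m=(np.abs(x-u[0])<26)&(np.abs(v-u[1])<17)&(g>(118 if nm=="mat" else 150))
    m=cv2.morphologyEx(m.astype(np.uint8),cv2.MORPH_CLOSE,np.ones((5,5))); b,st,ce=blob(m,u)
    k=cv2.convexHull(max(cv2.findContours(b.astype(np.uint8),0,1)[0],key=len)); e=cv2.fitEllipse(k)
    print(nm,u.round(1),st,np.round(e[0],1),np.round(e[1],1),round(e[2]),onplane(s,[e[0]],P[2]).round(4))
    y0,x0=int(u[1]),int(u[0]); print(g[y0-14:y0+20:1,x0].astype(int), g[y0+4,x0-22:x0+23].astype(int))
```

```text
held [343.3 220.2] [327 212  43  26 501] [351.7 223.1] [26.  51.4] 106 [[ 0.4702 -0.0676  0.0912]]
[ 56  59  69  72  71  67  78  72  65  74  71  75  84  95 101 103 102  97
  98  97 125 151 170 160 136 120 104  87  87  83  85  85  84  82] [113 110 113 110 108 106 116 141 167 179 184 173 150 136 126 134 143 161
 172 160 125 103  98  93  95  90  87  92 107 125 149 161 173 176 176 176
 167 154 140 143 146 147 144 148 146]
mat [448.5 315.7] [430 302  38  29 720] [448.6 315.8] [26.7 38.1] 103 [[0.4844 0.2518 0.012 ]]
[ 49  56  71  76  64  56  48  42  41  39  43  36  61 105 141 148 135 139
 164 172 170 172 171 170 171 174 173 151 128 112  83  64  55  58] [ 59  58  58  60  80 111 144 171 179 177 175 177 170 168 165 161 159 164
 165 164 164 164 164 153 160 164 168 169 168 164 167 168 169 168 170 167
 166 167 171 169 163 143  94  61  60]
```

Both cameras give the same carousel-to-pin vector, about (-9, -344) mm, so the target TCP is (0.4733, -0.0965). Descending onto the pin.

```bash
python3 -m jog '[[0.08,-0.12,1,0],[0.08,-0.12,2,0],[0.08,-0.12,2.7,0],[0.08,-0.12,2.7,0],[0.08,-0.12,2.7,0]]' |egrep 'eef|cont'; python3 go.py .4733 -.0965 .07; python3 -m jog '[[0,0,0.2,0],[0,0,0.4,0],[0,0,0.6,0],[0,0,0.6,0],[0,0,0.6,0]]' |egrep 'eef|cont'
```

```text
eef_pos: [0.4729, -0.0976, 0.0741]
contact_force: [0.5, -0.4, -1.3]
t 14.1 eef [ 0.4729 -0.0976  0.0741] F [ 0.5 -0.4 -1.3] w 0.167 g 68.6 q [-0.24  0.42  0.38  2.16 -0.26  0.62  1.61] ydeg 73.3
[ 0.4733 -0.0965  0.07  ] -> [-0.01  0.12  0.41]
eef_pos: [0.4735, -0.0976, 0.0689]
contact_force: [0.4, -0.4, -2.0]
```

```bash
python3 -m jog '[[0,0.05,0.15,0],[0,0.05,0.3,0],[0,0.05,0.3,0],[0,0.05,0.3,0]]' |egrep 'eef|cont'
```

```text
eef_pos: [0.4739, -0.0971, 0.0661]
contact_force: [0.3, 0.3, 2.1]
```

```bash
python3 -m jog '[[0,0,0.2,0],[0,0,0.2,0],[0,0,0.2,0]]' |egrep 'eef|cont'; python3 -m jog '[[0,0,0.2,0],[0,0,0.2,0],[0,0,0.2,0]]' |egrep 'eef|cont|rasp'
```

```text
eef_pos: [0.4739, -0.0971, 0.0641]
contact_force: [-0.7, 0.9, 4.7]
eef_pos: [0.4739, -0.0971, 0.0621]
contact_force: [-0.1, 0.9, 6.8]
grasp_force: 69.1
```

The force rises the way the spring should, with almost no side load. Pressing fully home now.

```bash
python3 -m jog '[[0,0,0.1,0],[0,0,0.2,0],[0,0,0.2,0]]' |egrep 'eef|cont'; python3 -m jog '[[0,0,0.1,0],[0,0,0.15,0],[0,0,0.15,0],[0,0,0.15,0]]' |egrep 'eef|cont|rasp|rot'
```

```text
eef_pos: [0.4739, -0.0971, 0.0604]
contact_force: [-1.8, 1.0, 9.1]
eef_pos: [0.474, -0.0971, 0.0603]
tool_rot: [0.0, 0.146, 0.989, 0.001]
contact_force: [-8.1, 2.7, 30.1]
grasp_force: 72.5
```

It stopped hard at TCP 0.0603 m, with the underside at about 0.040 m on the rim. I'll ease the push a little, check with a picture and hand in.

```bash
python3 -m jog '[[0,0,-0.05,0],[0,0,-0.05,0],[0,0,-0.05,0],[0,0,-0.05,0]]' |egrep 'eef|cont|rasp|rot'
python3 - <<'E'
from m import *
d=cam("scene"); b=cv2.resize(d["pixels"][160:270,265:400],None,fx=4,fy=4,interpolation=2); cv2.imwrite("pics/s6.png",b[...,::-1])
P=cloud(d); q=P[(np.hypot(P[...,0]-.591,P[...,1]+.2105)<.02)&(P[...,2]>.125)&(P[...,2]<.18)]; print(len(q),np.sort(q[:,2])[-8:].mean())
P=P[200:260,315:375].reshape(-1,3); q=P[(P[:,2]>.044)&(P[:,2]<.058)&(np.hypot(P[:,0]-.476,P[:,1]+.092)<.042)]; print("disc z",len(q),np.percentile(q[:,2],[20,50,80]).round(4))
E
```

```text
eef_pos: [0.474, -0.0971, 0.0603]
tool_rot: [0.0, 0.146, 0.989, 0.001]
contact_force: [-6.2, 2.0, 23.7]
grasp_force: 71.2
102 0.1534548192941242
disc z 454 [0.0479 0.0499 0.0522]
```

View pics/s6.png

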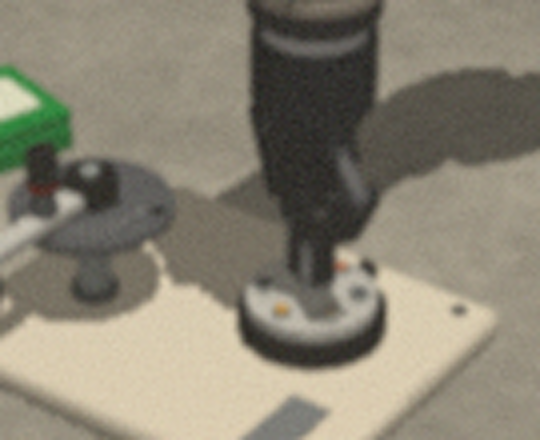

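The picture shows the carousel flat and concentric on the black rim at (312,310), its disc top at 0.050 m. The plunger is still down at (42,175), and the fingers still hold the knob. Handing in.

```bash
python3 -c "
from station import bot
print(bot.hand_in())"
```

```text
the job is handed in; nothing more can be done
None
```

I handed the job in with the lens parked, its plunger home, and the carousel over the pin and pressed flat on the rim at about 24 N with the knob still gripped; the hand-in gave no verdict.

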